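# Store the gudgeon pin and screw its jar shut

### The job

Put the loose steel gudgeon pin away in the square amber jar that stands open: lower it into the mouth rather than dropping it from up high, then swing the jar's tethered lid over and screw it clockwise until it is fully tight. Leave the other engine parts on the mat where they are.

Things in the scene. Friction and masses are not known exactly. Their poses are not given: they have to be found in the camera images.
- pin: The gudgeon (piston) pin: a plain bright steel tube, 22 mm in diameter and 64 mm long, about 120 g, standing on end on the 3 mm thick white mat to the robot's right. Origin at the centre of its lower end, z along it.
- pin_mid (a point): The middle of the gudgeon pin, on its axis, 32 mm above its lower end.
- jar: The open jar: squat square amber jar, 80 x 80 mm, shoulder flat at 55 mm, held in a dark steel cradle (86 x 86 mm, 18 mm high, bolted tabs to 63 mm out on its +y and -y sides) fixed to the bench, so it cannot turn or slide. Origin on the jar's axis at the bench surface, z up; x points from the axis towards the lid's hinge. An identical jar nearby is already shut (jar_shut).
- jar_mouth (a point): Centre of the open jar's mouth, level with the rim, 80 mm above the bench, on the jar's axis. The round neck rises from the shoulder (55 mm) to the rim: 52 mm in diameter outside, 47 mm inside. The inner floor is 6 mm above the bench; the body is 74 mm square inside.
- jar_hinge (a point): The middle of the lid's hinge axis, 40 mm from the jar's axis along the jar's x, 62 mm above the bench; the hinge axis runs along the jar's y.
- lid_swing (a joint): Swing of the lid on its hinge, rad: 0 = down level on the neck, 1.57 = upright, 2.5 = laid fully back away from the mouth (end stop). Starts leaning back (1.85 to 2.35) and stays where it is left (friction 0.035 N m). It goes down onto the neck only while the cap is at the start of its thread (lid_screw below about 0.3), and cannot lift once screwed in further.
- lid_screw (a joint): Turning of the cap about its own axis under the strap, rad: 0 = start of the thread, where it begins (0 to 0.2); grows clockwise as seen from above the closed jar; hard stop at 2.62 (150 degrees) = fully tight. Friction 0.12 N m. The cap moves 1 mm down its axis per rad (2.6 mm in all).
- lid_top (a point): Centre of the cap's flat outer face, on its axis. The lid is a white ribbed plastic cap, 62 mm in diameter, 24 mm high, open below. Its centre is 40 mm from the hinge axis, its far edge 71 mm. Lid closed: outer face 85.6 mm above the bench, 83 mm when tight. Grip it across the ribbed side, fingers at least 33 degrees round from the strap.
- strap_pivot (a point): Centre of the strap's outer face, over the cap's centre (40 mm from the hinge axis); 90.5 mm above the bench with the lid closed. The 12 mm wide white strap carries the cap: from the hinge up beside the cap (35 to 39 mm from its axis), then 3 mm thick across above it to a 20 mm disc, where the cap pivots. The strap does not turn with the cap.
- jar_shut: The other jar, the same in every way but already shut and full; fixed to the bench, top at 90.5 mm. Origin on its axis at the bench surface.
- piston: Aluminium piston standing crown up on the mat, 75 mm in diameter, 60 mm high; origin at the centre of its underside. To be left alone.
- con_rod: Dark steel connecting rod lying flat on the mat, 165 mm long, 74 mm wide at the big end, 20 mm high; origin near the middle of its underside, x towards the small end. To be left alone.
- spring: Steel valve spring standing on the mat, 32 mm in diameter, 48 mm high; origin at the centre of its underside. To be left alone.
- cover: Round bright steel cover with two ears lying on the mat, 80 mm in diameter, 112 mm over the ears, 18 mm high; origin at the centre of its underside. To be left alone.
There are look-alikes about, which are no part of the job. What is shaped like the pin but purple or red is not meant.

How it is judged:
By the outcome, as a careful person would: the job done as asked, in the order asked, and still so for the second after the job is handed in, with the robot touching nothing.
It also fails if it takes over 69 s, if anything falls off the work surface, if the arm or the gripper's body presses on something with over 40 N, if the wrist force passes 120 N, or if a joint passes its speed limit or range.

### The arm

A 6-joint arm with a two-finger parallel gripper is mounted at the origin on the work surface. World frame = base frame: x ahead of the robot, y to its left, z up, the work surface at z = 0. Lengths are in m, angles in rad, forces in N, time in s.
With the tool pointing down it reaches from about 0.35 to 0.775 m from the base axis. Payload 5.5 kg.
Tool frame: the origin (TCP) lies on the centre line of the jaws, within the pads' length; the fingertips stand 11 mm ahead of it and the grasp point (between the pads) lies 8 mm behind it; z points along the fingers, y is the line along which they close (so a half turn about z gives the same grasp; the last joint's range is limited). The gripper opens to 85 mm and grips with 20 to 120 N. Pads are 22 mm wide; open, the fingers measure 114 mm over their backs; the gripper's body (76 mm by 85 mm) begins 54 mm behind the grasp point. The pads swing forward as they close: fully open they stand 13 mm farther back than shut.
Start: joints at [1.043, 0.313, 0.046, 1.304, 0, 1.431], TCP at [0.217, 0.532, 0.242] pointing down, gripper open.
Joint ranges: [-2.76, 2.76], [-0.86, 1.69], [-1.03, 1.26], [-2.2, 2.34], [-1.47, 1.5], [-3.14, 3.14]. Speed limits (rad/s): [2.57, 2.57, 3.14, 3.14, 3.14, 3.14].

### API

Orientations are given as a unit quaternion [w, x, y, z].
In Python, from workcell import env, viewer, order, models gives the robot as it stands.
- The arm moves only by the tool drive_tool, never from a script. Its argument "series" is a list that holds one entry, the list of rows, each a list of 6 numbers: the shift along the tool's x, y, z each as a share of 120 mm, from -1 to 1, then the turn, a rotation vector about the tool's x, y, z each as a share of 180 degrees, from -1 to 1. A call has 1 to 20 rows; each row shifts and turns the commanded pose from where the row before left it, along the tool's axes as they then stand; what a row does not reach is not made up. A row lasts 1/8 s, in which the tool goes at most 62.5 mm and 10.7 degrees, less where a joint would pass 70% of its speed; a pose out of reach is approached as far as the arm can. A call with a number of a shift or a turn outside -1 to 1 is refused whole. A call with a gripper value outside its range is refused whole. "jaw" is the opening, from -1 (shut) to 1 (fully open), set as the call begins (left out, the last holds). The fingers move at their own pace and stop on an object; "grip_force" is the grip in N (left out, the last holds). Time passes only in rows, so rows that do not move let the fingers close. It gives the time, the measured TCP pose, the force, the opening and the grip force at its end, in the units of the state.
- env.get_state(): the state, without advancing time (a new reading comes with each control period).
- viewer.read_camera(name): name is "side" or "top" or "wrist"; returns the picture (420x560x3 uint8, red, green, blue); there is no depth.
- viewer.camera_info(name): a dict with "intrinsics" (3x3 intrinsics, pixels), "D" ([k1, k2, p1, p2, k3] as OpenCV has them; the pictures are not rectified), "R" (3x3) and "t" (3): a world point X has camera coordinates R X + t; the wrist camera has in their place "T_tool_cam" (4x4, takes a point from camera to tool coordinates, whose origin is the TCP and whose axes are the flange's). Camera axes: x right, y down, z forward; pixel columns grow to the right and rows downward; lengths in m; the calibration is good to about 2 mm. A picture is of the moment at which its call begins: read the wrist's pose just before it. camera_info takes no time and is no camera call.
- order.hand_in(): hands the job in; it is judged then, once.
Trained networks look in the newest picture that a camera, given by its name, has taken for a name from the list of things; names that differ only in an ending like _2 or _b are one class to them, and where a whole thing is asked for, a point or a joint stands for the part that bears it (a point fixed in the world has none). Each returns a list of dicts, best first, with "score" (0 to 1); they miss things now and then, are a little off and sometimes report something else, mostly with a low value. They report only what shows in the picture. A call takes as long as a camera call. They do not tell look-alikes from the thing itself.
- models.silhouettes(label, camera): "region" (420x560 bool, what is visible of it) and "location" ([column, row] in pixels, amid what is visible of it).
The state is a dict: "clock": time; "joint_pos": joint angles; "qvel": joint speeds; "tau": joint torques, N m; "tcp_pos": TCP position; "orientation": TCP orientation; "wrist_force": force on the tool from outside, world axes, zero at the start; "ft_torque": the same for the moment, N m; "finger_gap": finger opening in m; "grip_force": force on a finger pad.
Only numpy, scipy, OpenCV 4.12 (cv2) and the standard library are available. Lean on these libraries where they do the work, as an engineer would, in place of code of your own. Each camera call takes 0.05 s, during which the arm holds its last target. There are 200 camera calls.

## Working session

There is one attempt and no reset: what is moved stays moved. The work goes in short steps, Python scripts to look and compute and a tool call to move; the robot and the scene stay as the last step left them, time stands still between calls to the robot, and variables do not carry over. Pictures are saved under pics/ and viewed, at most 10 in all, crops included, and the job is handed in when it is done.

Besides the shell and the picture viewer there is one more tool, called after "Request:" as name(argument=value, ...), one argument or row to a line, values as JSON. drive_tool: Moves the arm, as the interface text tells. Its arguments: {"type":"object","properties":{"series":{"type":"array"},"jaw":{"type":"number"},"grip_force":{"type":"number"}},"required":["series"]}

```bash
mkdir -p pics; ls
cat > h.py <<'E'
import numpy as np, cv2
from workcell import env, viewer, order, models
from scipy.spatial.transform import Rotation as Rn
def info(n):
    c=viewer.camera_info(n); K=np.array(c["intrinsics"]); D=np.array(c["D"])
    if "R" in c: return K,D,np.array(c["R"]),np.array(c["t"]).ravel()
    s=env.get_state(); q=s["orientation"]; T=np.eye(4); T[:3,:3]=Rn.from_quat([q[1],q[2],q[3],q[0]]).as_matrix(); T[:3,3]=s["tcp_pos"]
    M=np.linalg.inv(T@np.array(c["T_tool_cam"])); return K,D,M[:3,:3],M[:3,3]
def ray(cam,px):
    K,D,R,t=cam
    u=cv2.undistortPoints(np.array([[px]],float),K,D).ravel(); d=R.T@np.array([u[0],u[1],1]); return -R.T@t,d/np.linalg.norm(d)
def atz(cam,px,z):
    o,d=ray(cam,px); return o+d*(z-o[2])/d[2]
def tri(obs):
    A=np.zeros((3,3));b=np.zeros(3)
    for cam,px in obs:
        o,d=ray(cam,px);P=np.eye(3)-np.outer(d,d);A+=P;b+=P@o
    X=np.linalg.solve(A,b); return X,[np.linalg.norm((np.eye(3)-np.outer(ray(c,p)[1],ray(c,p)[1]))@(X-ray(c,p)[0])) for c,p in obs]
def proj(cam,X):
    K,D,R,t=cam; return cv2.projectPoints(np.array(X,float).reshape(-1,3),cv2.Rodrigues(R)[0],t,K,D)[0].reshape(-1,2)
def shot(n,f=None):
    cam=info(n); im=viewer.read_camera(n)
    if f: cv2.imwrite("pics/"+f,im[:,:,::-1])
    return cam,im
E
python3 - <<'E'
from h import *
for n in("top","side"):
    cam,im=shot(n,n+"0.png"); print(n,-cam[2].T@cam[3])
    for l in("pin","jar","lid_top","jar_shut","strap_pivot"):
        for r in models.silhouettes(l,n):
            g=r["region"]; ys,xs=np.where(g); print(l,round(r["score"],2),np.round(r["location"]),xs.min(),xs.max(),ys.min(),ys.max(),im[g].mean(0).round())
a=[cv2.imread(f"pics/{n}0.png") for n in("top","side")]
cv2.imwrite("pics/both.png",cv2.resize(np.vstack(a),(800,1200)))
E
```

```text
pics
top [ 0.33630129 -0.05434808  1.18084824]
pin 0.53 [330. 282.] 324 335 276 286 [73. 51. 75.]
jar 0.97 [127. 227.] 106 162 187 255 [92. 72. 51.]
jar 0.42 [435. 172.] 427 444 165 181 [84. 85. 79.]
lid_top 0.68 [119. 198.] 107 134 186 210 [103. 101.  91.]
jar_shut 0.93 [231. 192.] 206 258 169 211 [108.  95.  76.]
jar_shut 0.27 [365. 180.] 360 372 169 184 [79. 79. 74.]
jar_shut 0.16 [131. 225.] 106 162 186 255 [92. 72. 52.]
strap_pivot 0.91 [119. 200.] 106 134 186 216 [105. 103.  93.]
side [ 0.40740184 -0.98185791  0.7157921 ]
pin 0.71 [206. 248.] 202 212 240 262 [86. 44. 84.]
pin 0.62 [312. 266.] 307 317 255 281 [107. 105.  98.]
jar 0.75 [248. 161.] 225 269 133 179 [113.  86.  65.]
lid_top 0.63 [261. 141.] 253 269 133 152 [161. 154. 138.]
jar_shut 0.94 [280. 197.] 264 295 176 218 [124. 100.  80.]
strap_pivot 0.84 [262. 143.] 251 269 133 155 [165. 157. 140.]
```

View pics/top0.png

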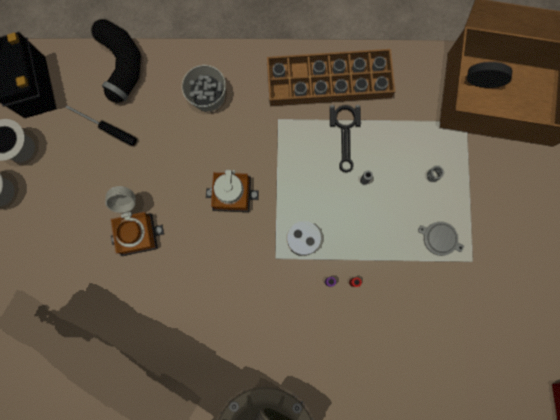

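View pics/side0.png

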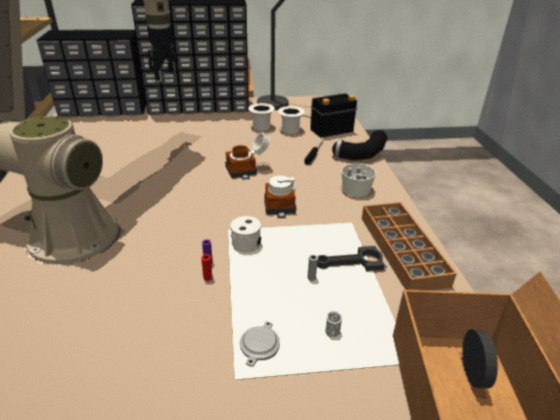

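Top picture: open jar at (132,233) with its lid leaning back, upper side, at (121,200). The shut jar is at (231,190), the piston at (304,238), and the con rod at (346,140).

What could be taken for the pin (top picture; side picture): bright tube (367,177; 312,267), spring (435,173; 334,323), purple tube (331,281; 206,248), red tube (355,281; 207,267). I choose the grey tube at (367,177) and check it in a crop.

Run:
```python
from h import *
t,ti=info("top"),cv2.imread("pics/top0.png"); s,si=info("side"),cv2.imread("pics/side0.png")
def crop(im,x,y,w=40,h=30): return cv2.resize(im[y-h:y+h,x-w:x+w],(400,300),interpolation=cv2.INTER_CUBIC)
cv2.imwrite("pics/c1.png",np.vstack([np.hstack([crop(ti,367,177),crop(si,312,267)]),np.hstack([crop(ti,132,222),crop(si,248,155)])]))
for n,a,b in(("pin top",(368,174),(312,256)),("mouth",(130.5,232.5),(240.5,152.5)),("pin?",(367,177),(312,267)),("strap/lid",(119,199),(261,142))):
    X,e=tri([(t,a),(s,b)]); print(n,X.round(4),np.round(e,4))
print("mouth z.08",atz(t,(130.5,232.5),.08),atz(s,(240.5,152.5),.08))
for p in((120,236),(160,230),(207,192),(254,195)): print(p,atz(t,p,.005).round(3))
st=env.get_state();print(st["orientation"],viewer.camera_info("wrist")["T_tool_cam"])
```

```text
pin top [ 0.5889 -0.2232  0.0665] [0.0003 0.0003]
mouth [0.4514 0.3115 0.0628] [0.0027 0.0027]
pin? [ 0.5897 -0.2256  0.0354] [0.0005 0.0005]
strap/lid [0.5217 0.3345 0.0865] [0.0007 0.0007]
mouth z.08 [0.44690606 0.3057514  0.08      ] [0.45289293 0.27812238 0.08      ]
(120, 236) [0.446 0.355 0.005]
(160, 230) [0.461 0.26  0.005]
(207, 192) [0.554 0.152 0.005]
(254, 195) [0.549 0.039 0.005]
[8.46817156e-06 1.92683270e-01 9.81261001e-01 7.29847319e-05] [[ 1.15429636e-03 -9.53289675e-01 -3.02055397e-01  7.66729977e-02]
 [ 9.99998822e-01  7.94666882e-04  1.31349174e-03 -1.93700989e-04]
 [-1.01210470e-03 -3.02056557e-01  9.53289469e-01 -1.30829714e-01]
 [ 0.00000000e+00  0.00000000e+00  0.00000000e+00  1.00000000e+00]]
```

View pics/c1.png

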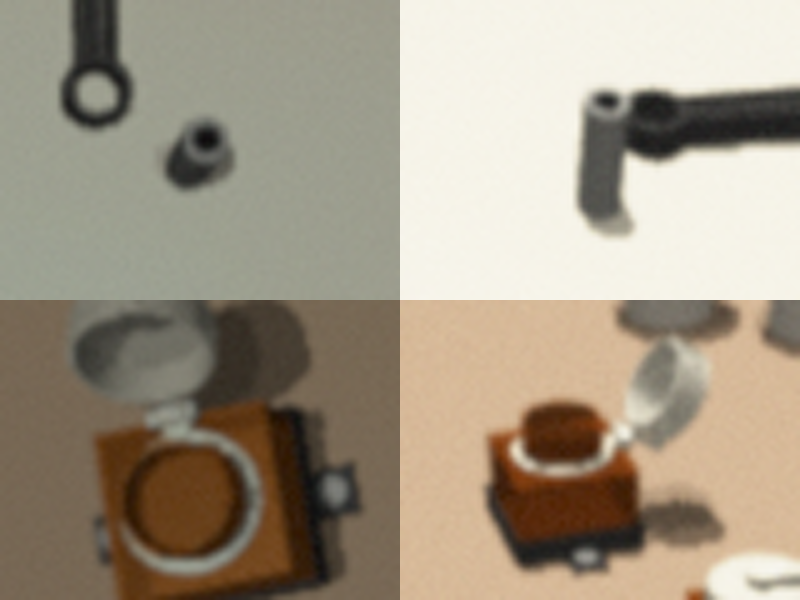

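The crop shows the plain bright steel tube standing beside the con rod's small end: top of tube at (368.2,174.4) in the top camera and (313.4,257.2) in the side camera. Its triangulated height of 66.5 mm matches 3 + 64 mm, so this is the pin. The mouth ring and the lid leaning back also show clearly. Moving above the pin.

Request:
drive_tool(
  series=[
    [[-0.328,-0.291,0,0,0,0],[-0.328,-0.291,0,0,0,0],[-0.328,-0.291,0,0,0,0],[-0.328,-0.291,0,0,0,0],[-0.328,-0.291,0,0,0,0],[-0.328,-0.291,0,0,0,0],[-0.328,-0.291,0,0,0,0],[-0.328,-0.291,0,0,0,0],[-0.328,-0.291,0,0,0,0],[-0.328,-0.291,0,0,0,0],[-0.328,-0.291,0,0,0,0],[-0.328,-0.291,0,0,0,0],[-0.328,-0.291,0.15,0,0,0],[-0.328,-0.291,0.15,0,0,0],[-0.328,-0.291,0.15,0,0,0],[-0.328,-0.291,0.15,0,0,0],[0,0,0,0,0,0],[0,0,0,0,0,0]],
  ],
  jaw=0.2,
)

```text
clock: 2.85
tcp_pos: [0.5887, -0.2228, 0.1699]
orientation: [-0.001, 0.193, 0.981, 0.0]
wrist_force: [-0.1, 0.7, 0.7]
finger_gap: 0.0516
grip_force: 0.0
```

Run:
```python
from h import *
cam,im=shot("wrist","w1.png"); s=env.get_state(); print(s["tcp_pos"],s["orientation"],s["joint_pos"],s["wrist_force"],s["finger_gap"])
for r in models.silhouettes("pin","wrist"):
    ys,xs=np.where(r["region"]); print(r["score"],r["location"],xs.min(),xs.max(),ys.min(),ys.max())
print(proj(cam,[[.5889,-.2232,.067],[.5889,-.2232,.003]]))
```

```text
[ 0.58885399 -0.22226426  0.17066976] [-1.19051594e-04  1.92453384e-01  9.81306085e-01  2.18223305e-04] [-4.88529201e-01  4.45916041e-01  6.49903219e-02  1.19022527e+00
  3.48413945e-04 -1.01205935e-01] [0.15432179 0.54983826 0.3901952 ] 0.05130790315701666
0.72 [279.8, 212.8] 264 290 192 232
[[278.07394234 219.76855778]
 [278.10232794 200.47298101]]
```

View pics/w1.png

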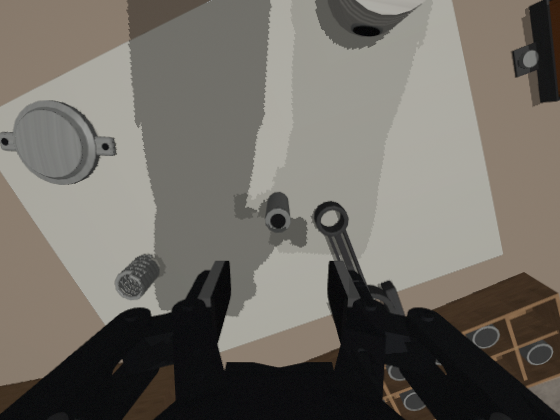

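The pin's top ring shows at (278,219), where the triangulated point projects, and it stands upright and centred between the fingers at about (222,270) and (338,270). Descending to grip its upper 16 mm.

Request:
drive_tool(
  series=[
    [[0,0,0.25,0,0,0],[0,0,0.25,0,0,0],[0,0,0.25,0,0,0],[0,0,0.15,0,0,0],[0,0,0,0,0,0],[0,0,0,0,0,0]],
  ],
)

```text
clock: 3.7
tcp_pos: [0.5899, -0.2226, 0.064]
orientation: [0.001, 0.192, 0.981, -0.0]
wrist_force: [0.5, -0.1, -0.1]
finger_gap: 0.0516
grip_force: 0.0
```

Request:
drive_tool(
  series=[
    [[0,0,0,0,0,0],[0,0,0,0,0,0],[0,0,0,0,0,0],[0,0,0,0,0,0],[0,0,0,0,0,0],[0,0,0,0,0,0]],
  ],
  jaw=-1,
  grip_force=50,
)

```text
clock: 4.45
tcp_pos: [0.5901, -0.2235, 0.0637]
orientation: [0.001, 0.193, 0.981, -0.0]
wrist_force: [-0.4, 0.7, 6.5]
finger_gap: 0.0195
grip_force: 48.8
```

Request:
drive_tool(
  series=[
    [[0,0,-0.2,0,0,0],[0,0,-0.4,0,0,0],[0,0,-0.4,0,0,0],[0,0,-0.4,0,0,0],[0,0,0,0,0,0],[0,0,0,0,0,0]],
  ],
)

```text
clock: 5.2
tcp_pos: [0.5888, -0.2229, 0.2295]
orientation: [-0.0, 0.193, 0.981, 0.0]
wrist_force: [-0.3, -0.2, -2.2]
finger_gap: 0.0198
grip_force: 49.0
```

Run:
```python
from h import *
cam,im=shot("wrist"); _,si=shot("side")
a=cv2.resize(si[120:300,230:390],(500,560)); cv2.imwrite("pics/g1.png",cv2.resize(np.hstack([cv2.resize(im,(560,420)),cv2.resize(a,(240,420))]),(800,420))[:,:,::-1])
t=info("top")
for p in((112,240),(159,230),(135.5,235)): print(p,atz(t,p,.005).round(4))
print("mouth",atz(t,(129,231.4),.08),"collar",atz(t,(131,233),.057),"hinge",atz(t,(126.4,215),.062))
```

```text
(112, 240) [0.4359 0.3735 0.005 ]
(159, 230) [0.4614 0.2624 0.005 ]
(135.5, 235) [0.4487 0.3179 0.005 ]
mouth [0.44930687 0.30928154 0.08      ] collar [0.44809706 0.31205499 0.057     ] hinge [0.48844984 0.32363608 0.062     ]
```

View pics/g1.png

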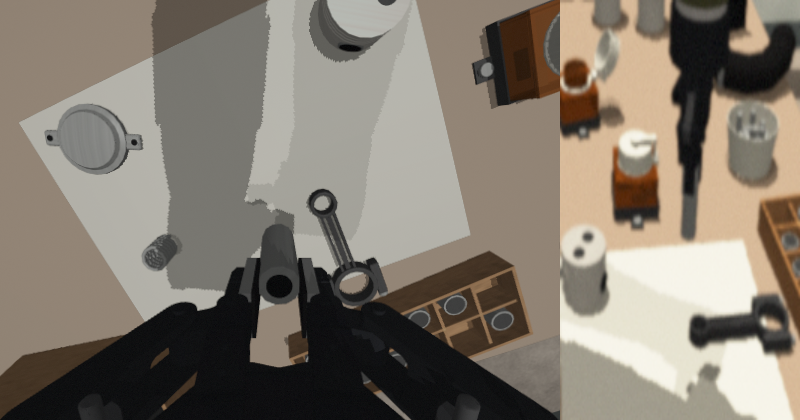

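The picture shows the pin held upright near its top, at about (280,270) between the fingers, clear of the mat; the other parts have not moved. Carrying it to the open jar, turning the finger line along the jar's y (~103°).

Request:
drive_tool(
  series=[
    [[0.2356,0.3966,0,0,0,0],[0.2356,0.3966,0,0,0,0],[0.2356,0.3966,0,0,0,0],[0.2356,0.3966,0,0,0,0],[0.2356,0.3966,0,0,0,0],[0.2356,0.3966,0,0,0,0],[0.2356,0.3966,0,0,0,0],[0.2356,0.3966,0,0,0,0],[0.2356,0.3966,0,0,0,0],[0.2356,0.3966,0,0,0,0],[0,0,0,0,0,-0.0486],[0,0,0,0,0,-0.0486],[0,0,0,0,0,-0.0486],[0,0,0,0,0,-0.0486],[0,0,0,0,0,0],[0,0,0,0,0,0],[0,0,0,0,0,0]],
  ],
)

```text
clock: 7.42
tcp_pos: [0.5073, 0.3243, 0.2299]
orientation: [-0.0, -0.111, 0.994, -0.0]
wrist_force: [0.2, -0.3, -1.8]
finger_gap: 0.0198
grip_force: 49.2
```

Run:
```python
from h import *
cam,im=shot("wrist","w2.png"); s=env.get_state(); print(s["tcp_pos"],s["orientation"],s["joint_pos"])
np.savez("w2.npz",R=cam[2],t=cam[3])
for l in("jar","lid_top"):
  for r in models.silhouettes(l,"wrist"):
    ys,xs=np.where(r["region"]); print(l,r["score"],r["location"],xs.min(),xs.max(),ys.min(),ys.max())
print(proj(cam,[[.4493,.3093,.08]]))
```

```text
[0.50735823 0.3243442  0.23007409] [-1.71752921e-04 -1.10625036e-01  9.93862199e-01 -2.91718008e-05] [4.35529991e-01 3.70299756e-01 9.75138885e-02 1.29835463e+00
 5.42842790e-05 2.13826132e-01]
jar 0.67 [283.0, 156.6] 227 334 100 252
lid_top 0.67 [285.9, 216.2] 248 314 191 251
[[276.91063062 141.62594378]]
```

View pics/w2.png

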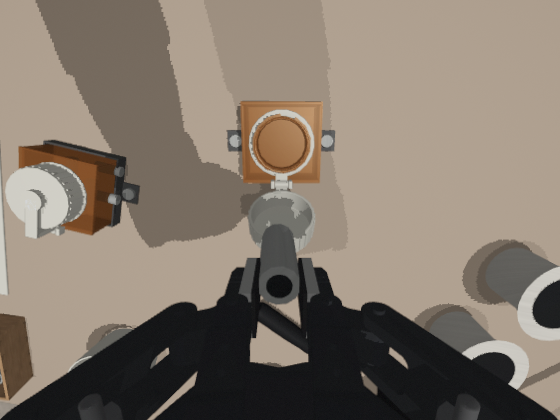

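The picture shows the open jar square to the image: collar centre about (281.5,142), bolts at (236,141) and (327,141), and the lid leaning back behind it at about (282,220), partly hidden by the pin. Measuring the mouth from a second wrist position.

Request:
drive_tool(
  series=[
    [[0.25,0,0,0,0,0],[0,0,0,0,0,0],[0,0,0,0,0,0],[0,0,0,0,0,0]],
  ],
)

```text
clock: 8.07
tcp_pos: [0.4789, 0.318, 0.2304]
orientation: [0.0, -0.111, 0.994, 0.0]
wrist_force: [-0.3, 0.0, -0.9]
finger_gap: 0.0197
grip_force: 49.2
```

Run:
```python
from h import *
cam2,im2=shot("wrist","w3.png"); K,D,_,_=cam2; z=np.load("w2.npz"); cam1=(K,D,z["R"],z["t"]); im1=cv2.imread("pics/w2.png")[:,:,::-1]
def hough(im,c):
    g=cv2.cvtColor(np.ascontiguousarray(im),cv2.COLOR_RGB2GRAY); g=cv2.resize(g,None,fx=4,fy=4,interpolation=cv2.INTER_CUBIC)
    C=cv2.HoughCircles(g,cv2.HOUGH_GRADIENT_ALT,1.5,8,param1=150,param2=.7,minRadius=80,maxRadius=190)
    return [x for x in ((C[0]+[1.5,1.5,0])/4-[.5,.5,0]) if np.hypot(*(x[:2]-c))<12] if C is not None else []
for n,cam,im in(("w2",cam1,im1),("w3",cam2,im2)):
    p=proj(cam,[[.4487,.3125,.08],[.4487,.3125,.057]]); print(n,p.round(1))
    for x in hough(im,p[0]): print(x.round(1),atz(cam,x[:2],.08).round(4),atz(cam,x[:2],.057).round(4))
y=int(p[0][1]); cv2.imwrite("pics/c3.png",np.hstack([cv2.resize(i[b-50:b+100,210:350],(400,430)) for i,b in((im1,142),(im2,y))])[:,:,::-1])
s=env.get_state();print(s["tcp_pos"])
```

```text
w2 [[280.4 141.8]
 [280.3 140.3]]
[282.6 145.   28.3] [0.4511 0.3151 0.08  ] [0.4526 0.3158 0.057 ]
[272.1 134.9  36.4] [0.4444 0.3037 0.08  ] [0.4454 0.3034 0.057 ]
[282.6 145.   24.5] [0.4511 0.3151 0.08  ] [0.4526 0.3158 0.057 ]
[282.6 145.   34. ] [0.4511 0.3151 0.08  ] [0.4526 0.3158 0.057 ]
w3 [[280.3 172.9]
 [280.2 169.2]]
[281.1 172.   24.6] [0.4477 0.3131 0.08  ] [0.4513 0.3141 0.057 ]
[281.1 172.   27.9] [0.4477 0.3131 0.08  ] [0.4513 0.3141 0.057 ]
[281.1 172.   31.7] [0.4477 0.3131 0.08  ] [0.4513 0.3141 0.057 ]
[281.1 172.   22. ] [0.4477 0.3131 0.08  ] [0.4513 0.3141 0.057 ]
[0.47882179 0.31794732 0.23031126]
```

View pics/c3.png

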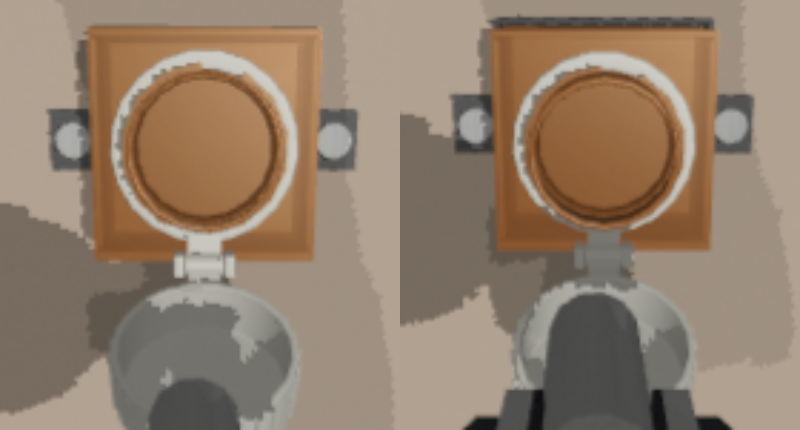

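The crop shows both views of the mouth: rim outer circle centred at pixel (282.5,143.3) in the first and (281.9,173.4) in the second. The hinge is at about (281.5,185) in the first, and the pin hides only the lid.

Run:
```python
from h import *
K,D,R2,t2=info("wrist"); z=np.load("w2.npz"); c1=(K,D,z["R"],z["t"]); c2=(K,D,R2,t2); top=info("top"); side=info("side")
a,b=(282.5,143.3),(281.9,173.4)
print(tri([(c1,a),(c2,b)]),atz(c1,a,.08),atz(c2,b,.08))
print("with top/side",tri([(c1,a),(c2,b),(top,(129,231.4)),(side,(240.4,148))]))
print("bolts w2",[atz(c1,p,.01).round(4) for p in((235.2,141),(327,141))], "hinge",atz(c1,(281.6,184.5),.062),"body edges",[atz(c1,p,.055).round(4) for p in((240.6,103),(322,102),(243,182),(319.5,182))])
```

```text
(array([0.45031557, 0.31472776, 0.06945777]), [np.float64(0.00020892046964822604), np.float64(0.00020892046964813543)]) [0.44962814 0.31465473 0.08      ] [0.44867913 0.3140247  0.08      ]
with top/side (array([0.45077858, 0.31335897, 0.07677196]), [np.float64(0.0016776712879067446), np.float64(0.0017714349612414533), np.float64(0.003043615442623171), np.float64(0.0037772656723678035)])
bolts w2 [array([0.4634, 0.2629, 0.01  ]), array([0.4401, 0.3658, 0.01  ])] hinge [0.49091551 0.3234422  0.062     ] body edges [array([0.423 , 0.2673, 0.055 ]), array([0.4048, 0.3438, 0.055 ]), array([0.4986, 0.2839, 0.055 ]), array([0.481 , 0.3618, 0.055 ])]
```

Request:
drive_tool(
  series=[
    [[0.237,0.022,0,0,0,0],[0,0,0,0,0,0],[0,0,0.25,0,0,0],[0,0,0.25,0,0,0],[0,0,0.25,0,0,0],[0,0,0.2,0,0,0],[0,0,0.1,0,0,0],[0,0,0.08,0,0,0],[0,0,0,0,0,0],[0,0,0,0,0,0]],
  ],
)

```text
clock: 9.38
tcp_pos: [0.4505, 0.3144, 0.0955]
orientation: [0.001, -0.111, 0.994, 0.0]
wrist_force: [-0.1, 0.1, -0.6]
finger_gap: 0.0194
grip_force: 49.2
```

Run:
```python
from h import *
cam,im=shot("wrist","w4.png"); _,si=shot("side")
cv2.imwrite("pics/g4.png",np.hstack([cv2.resize(im[:,130:430],(400,560)),cv2.resize(si[100:190,215:279],(400,560))])[:,:,::-1])
s=env.get_state();print(s["tcp_pos"],s["wrist_force"])
```

```text
[0.45043267 0.31442578 0.09557305] [ 0.22375341 -0.062693   -0.58504455]
```

View pics/g4.png

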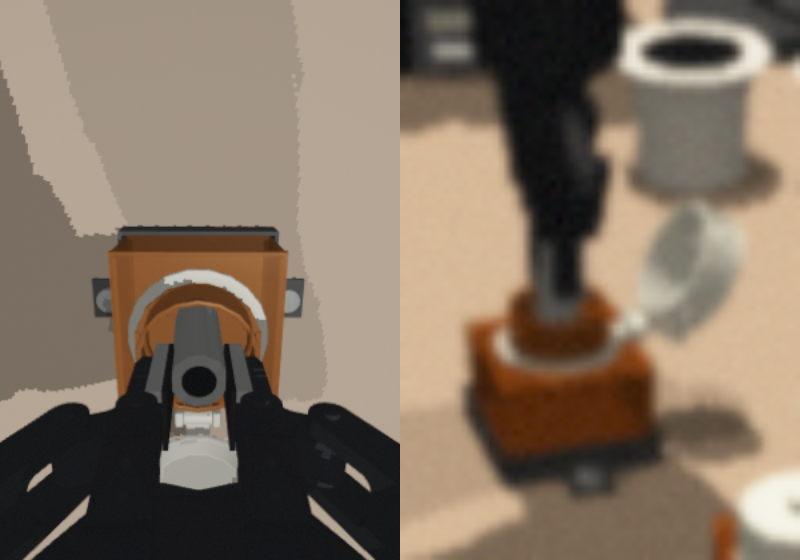

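The picture shows the pin inside the neck, centred between the fingers, fingertips just above the rim. Releasing it and backing up.

Request:
drive_tool(
  series=[
    [[0,0,0,0,0,0],[0,0,0,0,0,0],[0,0,0,0,0,0],[0,0,0,0,0,0],[0,0,-0.3,0,0,0],[0,0,-0.4,0,0,0],[0,0,-0.4,0,0,0],[0,0,0,0,0,0],[0,0,0,0,0,0]],
  ],
  jaw=0,
)

```text
clock: 10.6
tcp_pos: [0.4497, 0.314, 0.2264]
orientation: [-0.0, -0.111, 0.994, 0.0]
wrist_force: [0.2, -0.0, 0.4]
finger_gap: 0.0429
grip_force: 0.0
```

Run:
```python
from h import *
cam,im=shot("wrist","w5.png"); 
s=env.get_state();print(s["tcp_pos"],s["wrist_force"],s["finger_gap"],s["joint_pos"])
A=np.array([.451,.3144,0]);ex=np.array([np.cos(.2243),np.sin(.2243),0])
# side view of lid: fit swing angle from projected cap axis centre
S=info("side"); T=info("top")
cs,is_=S,viewer.read_camera("side"); 
r=models.silhouettes("lid_top","side"); m=[x["location"] for x in r if abs(x["location"][0]-261)<10][:1]
for th in(1.85,1.95,2.05,2.15,2.25,2.35):
    H=A+.04*ex+[0,0,.062]
    u=-np.cos(th)*ex+np.array([0,0,np.sin(th)]); w=np.sin(th)*ex+np.array([0,0,np.cos(th)]) # along lid, lid outward normal
    P=[H+.04*u+.012*w, H+.071*u, H+.071*u+.0236*w, H+.04*u+.0285*w]
    print(th,proj(S,P).round(0).tolist(),proj(T,P).round(0).tolist(),(H+.071*u+.0236*w).round(3))
print(m)
# crops with overlays off
cv2.imwrite("pics/g5.png",np.hstack([im[:,60:500],cv2.resize(is_[120:190,220:280],(360,420),interpolation=cv2.INTER_CUBIC)])[:,:,::-1])
```

```text
[0.4492625  0.31379922 0.22559577] [-0.5717632  -0.15224666 -0.35735909] 0.04262574758090644 [ 4.63162912e-01  2.67463303e-01 -5.72945467e-02  1.24775742e+00
  5.88974494e-05  2.40273546e-01]
1.85 [[258.0, 140.0], [257.0, 131.0], [264.0, 132.0], [263.0, 141.0]] [[120.0, 202.0], [115.0, 201.0], [114.0, 191.0], [119.0, 196.0]] [0.531 0.333 0.124]
1.95 [[259.0, 141.0], [259.0, 131.0], [266.0, 133.0], [263.0, 142.0]] [[120.0, 201.0], [115.0, 198.0], [115.0, 189.0], [120.0, 195.0]] [0.537 0.334 0.119]
2.05 [[260.0, 141.0], [261.0, 132.0], [267.0, 134.0], [264.0, 143.0]] [[120.0, 200.0], [115.0, 196.0], [115.0, 187.0], [120.0, 194.0]] [0.542 0.335 0.114]
2.15 [[261.0, 142.0], [263.0, 132.0], [269.0, 135.0], [265.0, 144.0]] [[120.0, 199.0], [115.0, 193.0], [116.0, 186.0], [121.0, 194.0]] [0.547 0.336 0.109]
2.25 [[261.0, 143.0], [264.0, 133.0], [270.0, 137.0], [265.0, 145.0]] [[121.0, 198.0], [115.0, 191.0], [116.0, 184.0], [121.0, 193.0]] [0.551 0.337 0.102]
2.35 [[262.0, 144.0], [266.0, 134.0], [271.0, 139.0], [266.0, 146.0]] [[121.0, 197.0], [116.0, 189.0], [117.0, 183.0], [122.0, 193.0]] [0.555 0.338 0.096]
[[264.0, 140.2]]
```

View pics/g5.png

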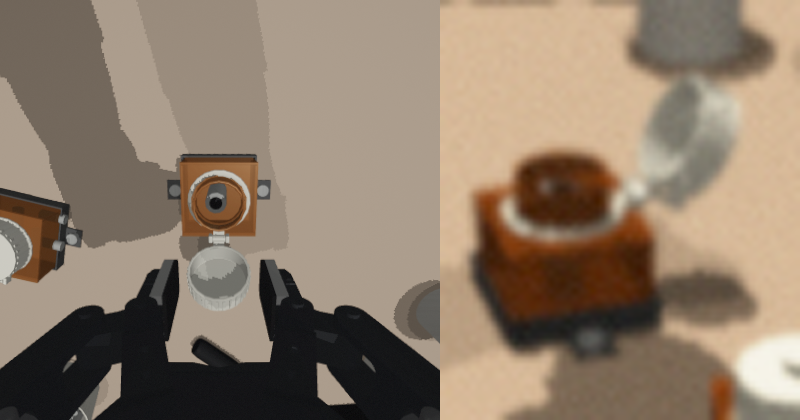

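The pin stands inside the jar, seen through the mouth at about (217,203). In the side crop the lid leans back, its far top edge at side pixel (270,137), which puts the swing near 2.15 rad. Closing the jaws, I go behind the lid.

Request:
drive_tool(
  series=[
    [[-0.35,0,0,0,0,0],[-0.35,0,0,0,0,0],[-0.325,0,0,0,0,0],[0,0,0,0,0,0],[0,0,0.375,0,0,0],[0,0,0.375,0,0,0],[0,0,0.375,0,0,0],[0,0,0,0,0,0],[0,0,0,0,0,0]],
  ],
  jaw=-1,
)

```text
clock: 11.88
tcp_pos: [0.5698, 0.3416, 0.0932]
orientation: [0.0, -0.111, 0.994, 0.0]
wrist_force: [0.4, 0.0, 0.5]
finger_gap: -0.0002
grip_force: 0.0
```

```bash
cat >> h.py <<'E'
A=np.array([.451,.3144,0]);ex=np.array([np.cos(.2243),np.sin(.2243),0]);ey=np.array([-ex[1],ex[0],0])
def st():
    s=env.get_state(); d=np.array(s["tcp_pos"])-A; print("jar xyz mm",(1e3*np.array([d@ex,d@ey,d[2]])).round(1),"F",np.round(s["wrist_force"],1),"gap",round(s["finger_gap"],4),"q",np.round(s["orientation"],3),"J",np.round(s["joint_pos"],2),"t",s["clock"])
def lid():
    H=A+.04*ex+[0,0,.062]; best=[]
    for n in("side",):
        viewer.read_camera(n); C=info(n)
        for r in models.silhouettes("lid_top",n):
            if abs(r["location"][0]-258)<25 and abs(r["location"][1]-145)<25:
                ys,xs=np.where(r["region"]); print(n,r["score"],r["location"],xs.min(),xs.max(),ys.min(),ys.max()); break
    ph=np.linspace(0,2*np.pi,40)
    for th in np.arange(0,2.5,.2):
        u=-np.cos(th)*ex+np.array([0,0,np.sin(th)]); w=np.sin(th)*ex+np.array([0,0,np.cos(th)])
        P=np.array([H+(.04+.031*np.cos(p))*u+.031*np.sin(p)*ey+b*w for p in ph for b in(0,.0236)]); q=proj(C,P); print(round(th,1),q.min(0).round(),q.max(0).round())
E
python3 -c "
from h import *
st(); lid()"
```

```text
jar xyz mm [121.9   0.   93.2] F [0.4 0.  0.5] gap -0.0002 q [ 0.    -0.111  0.994  0.   ] J [0.42 0.56 0.05 1.06 0.   0.2 ] t 11.875
side 0.62 [263.5, 143.5] 253 270 133 153
0.0 [230. 142.] [249. 157.]
0.2 [230. 139.] [250. 154.]
0.4 [231. 137.] [252. 153.]
0.6 [233. 134.] [254. 151.]
0.8 [236. 132.] [255. 151.]
1.0 [239. 130.] [256. 150.]
1.2 [242. 129.] [258. 150.]
1.4 [246. 128.] [259. 149.]
1.6 [249. 129.] [262. 149.]
1.8 [251. 130.] [264. 150.]
2.0 [252. 130.] [267. 151.]
2.2 [252. 132.] [270. 153.]
2.4 [253. 134.] [272. 154.]
```

Request:
drive_tool(
  series=[
    [[0.183,0,-0.055,0,0,0],[0.171,0,-0.15,0,0,0],[0.152,0,-0.061,0,0,0],[0.177,0,0.002,0,0,0],[0,0,0,0,0,0],[0,0,0,0,0,0]],
  ],
)

```text
clock: 12.72
tcp_pos: [0.491, 0.3237, 0.1246]
orientation: [0.001, -0.111, 0.994, 0.0]
wrist_force: [0.4, 0.1, -1.4]
finger_gap: 0.0003
grip_force: 0.0
```

```bash
python3 -c "
from h import *
st(); lid()" | head -2
```

```text
jar xyz mm [4.110e+01 1.000e-01 1.246e+02] F [ 0.4  0.1 -1.4] gap 0.0003 q [ 0.001 -0.111  0.994  0.   ] J [ 0.45  0.39 -0.13  1.04  0.    0.22] t 12.725
side 0.56 [247.8, 141.9] 238 254 134 151
```

The lid has followed to about 0.75 rad. Bringing it down.

Request:
drive_tool(
  series=[
    [[0.124,0,0.046,0,0,0],[0.089,0,0.066,0,0,0],[0.046,0,0.049,0,0,0],[0.025,0,0.036,0,0,0],[0,0,0.008,0,0,0],[0,0,0,0,0,0]],
  ],
)

```text
clock: 13.58
tcp_pos: [0.4579, 0.316, 0.1014]
orientation: [0.002, -0.111, 0.994, 0.0]
wrist_force: [-4.4, -3.5, 17.0]
finger_gap: 0.0002
grip_force: 8.5
```

```bash
python3 -c "
from h import *
st(); lid()" | head -2
```

```text
jar xyz mm [  7.1   0.  101.4] F [-4.4 -3.5 17. ] gap 0.0002 q [ 0.002 -0.111  0.994  0.   ] J [ 0.46  0.36 -0.25  0.96 -0.    0.24] t 13.575
side 0.51 [239.6, 149.3] 229 249 144 157
```

The lid is level on the neck: 17 N at a tip height of 90.4 mm, against 90.5 mm for the strap top. Raising, opening, centring, and turning the finger line to 135° from the strap.

Request:
drive_tool(
  series=[
    [[0,0,-0.25,0,0,0],[0.059,0,-0.25,0,0,0],[0,0,0,0,0,-0.05],[0,0,0,0,0,-0.05],[0,0,0,0,0,-0.05],[0,0,0,0,0,-0.05],[0,0,0,0,0,-0.05],[0,0,0,0,0,0],[0,0,0,0,0,0],[0,0,0,0,0,0]],
  ],
  jaw=1,
  grip_force=50,
)

```text
clock: 14.92
tcp_pos: [0.4498, 0.3141, 0.1587]
orientation: [0.0, -0.482, 0.876, 0.0]
wrist_force: [0.3, 0.4, 0.8]
finger_gap: 0.0851
grip_force: 0.0
```

Run:
```python
from h import *
st(); lid_=0
cam,im=shot("wrist","w6.png")
for l in("lid_top","strap_pivot"):
  for r in models.silhouettes(l,"wrist"):
    ys,xs=np.where(r["region"]); (cx,cy),rad=cv2.minEnclosingCircle(np.column_stack([xs,ys]).astype(np.float32)); print(l,r["score"],np.round(r["location"]),(xs.min(),xs.max(),ys.min(),ys.max()),(cx,cy,rad))
print(proj(cam,[A+[0,0,.0856],A+[0,0,.0905]]))
ph=np.linspace(0,2*np.pi,60); q=proj(cam,[A+.031*(np.cos(p)*ex+np.sin(p)*ey)+[0,0,.0856] for p in ph]); print(q.min(0),q.max(0))
```

```text
jar xyz mm [ -1.2  -0.  158.7] F [0.3 0.4 0.8] gap 0.0851 q [ 0.    -0.482  0.876  0.   ] J [ 0.46  0.3  -0.18  1.09  0.   -0.54] t 14.925
lid_top 0.95 [285. 220.] (np.int64(235), np.int64(319), np.int64(185), np.int64(270)) (277.2620544433594, 227.58303833007812, 42.90703201293945)
strap_pivot 0.7 [275. 230.] (np.int64(235), np.int64(320), np.int64(185), np.int64(273)) (271.5, 231.5, 48.954158782958984)
[[278.11818562 233.50240957]
 [278.09489594 235.93746951]]
[235.90849767 192.24324034] [320.29598024 271.31503267]
```

Request:
drive_tool(
  series=[
    [[-0.006,-0.006,0.25,0,0,0],[0,0,0.25,0,0,0],[0,0,0.16,0,0,0],[0,0,0.096,0,0,0],[0,0,0,0,0,0],[0,0,0,0,0,0]],
  ],
)

```text
clock: 15.82
tcp_pos: [0.4513, 0.3146, 0.0689]
orientation: [0.001, -0.483, 0.876, -0.0]
wrist_force: [-0.4, -0.5, 0.4]
finger_gap: 0.0854
grip_force: 0.0
```

Request:
drive_tool(
  series=[
    [[0,0,0,0,0,0],[0,0,0,0,0,0],[0,0,0,0,0,0],[0,0,0,0,0,0]],
  ],
  jaw=-1,
)

```text
clock: 16.32
tcp_pos: [0.4513, 0.3147, 0.0691]
orientation: [0.001, -0.483, 0.876, 0.0]
wrist_force: [-0.9, 0.7, 6.6]
finger_gap: 0.0595
grip_force: 52.6
```

Gripped, centred, with low side force. Turning clockwise 90°.

Request:
drive_tool(
  series=[
    [[0,0,0.0011,0,0,0.0417],[0,0,0.0011,0,0,0.0417],[0,0,0.0011,0,0,0.0417],[0,0,0.0011,0,0,0.0417],[0,0,0.0011,0,0,0.0417],[0,0,0.0011,0,0,0.0417],[0,0,0.0011,0,0,0.0417],[0,0,0.0011,0,0,0.0417],[0,0,0.0011,0,0,0.0417],[0,0,0.0011,0,0,0.0417],[0,0,0.0011,0,0,0.0417],[0,0,0.0011,0,0,0.0417],[0,0,0,0,0,0]],
  ],
)

```text
clock: 17.95
tcp_pos: [0.4514, 0.3138, 0.0675]
orientation: [0.001, 0.279, 0.96, -0.0]
wrist_force: [0.0, -2.6, 6.2]
finger_gap: 0.0596
grip_force: 52.7
```

```bash
python3 -c "
from h import *
st(); print(np.round(env.get_state()['ft_torque'],2))"
```

```text
jar xyz mm [ 0.3 -0.6 67.5] F [ 0.  -2.6  6.2] gap 0.0596 q [ 0.001  0.279  0.96  -0.   ] J [ 0.46  0.38 -0.31  0.88 -0.    1.03] t 17.95
[-0.67  0.17 -0.1 ]
```

Request:
drive_tool(
  series=[
    [[0,0,0,0,0,0],[0,0,0,0,0,0],[0,0,0,0,0,0],[0,0,0,0,0,-0.05],[0,0,0,0,0,-0.05],[0,0,0,0,0,-0.05],[0,0,0,0,0,-0.05],[0,0,0,0,0,-0.05],[0,0,0,0,0,-0.05],[0,0,0,0,0,-0.05],[0,0,0,0,0,-0.05],[0,0,0,0,0,-0.05],[0,0,0,0,0,-0.05],[0,0,0,0,0,0],[0,0,0,0,0,0]],
  ],
  jaw=1,
)

```text
clock: 19.82
tcp_pos: [0.4507, 0.3143, 0.0664]
orientation: [-0.0, -0.481, 0.876, 0.0]
wrist_force: [1.2, -0.0, -0.6]
finger_gap: 0.0853
grip_force: 0.0
```

Request:
drive_tool(
  series=[
    [[0,0,0,0,0,0],[0,0,0,0,0,0],[0,0,0,0,0,0],[0,0,0,0,0,0]],
  ],
  jaw=-1,
)

```text
clock: 20.32
tcp_pos: [0.4509, 0.3142, 0.0668]
orientation: [0.0, -0.482, 0.876, -0.0]
wrist_force: [-1.5, -2.1, 5.9]
finger_gap: 0.0614
grip_force: 53.2
```

Request:
drive_tool(
  series=[
    [[0,0,0.0011,0,0,0.04],[0,0,0.0011,0,0,0.04],[0,0,0.0011,0,0,0.04],[0,0,0.0011,0,0,0.04],[0,0,0.0011,0,0,0.04],[0,0,0.0011,0,0,0.04],[0,0,0.0011,0,0,0.04],[0,0,0,0,0,0]],
  ],
)

```text
clock: 21.32
tcp_pos: [0.4509, 0.3142, 0.0659]
orientation: [0.0, -0.063, 0.998, -0.0]
wrist_force: [-0.8, -2.1, 4.0]
finger_gap: 0.0614
grip_force: 53.3
```

```bash
python3 -c "
from h import *
st(); print(np.round(env.get_state()['ft_torque'],2))"
```

```text
jar xyz mm [-0.1 -0.2 65.9] F [-0.8 -2.1  4. ] gap 0.0614 q [ 0.    -0.063  0.998 -0.   ] J [ 0.46  0.38 -0.31  0.88 -0.    0.34] t 21.325
[-0.41  0.16 -0.04]
```

Request:
drive_tool(
  series=[
    [[0,0,0,0,0,0.02],[0,0,0,0,0,0.02],[0,0,0,0,0,0.02],[0,0,0,0,0,0]],
  ],
)

```text
clock: 21.82
tcp_pos: [0.4513, 0.3145, 0.0659]
orientation: [0.001, 0.03, 1.0, 0.0]
wrist_force: [1.8, -2.0, 4.2]
finger_gap: 0.0608
grip_force: 53.1
```

```bash
python3 -c "
from h import *
st(); print(np.round(env.get_state()['ft_torque'],2))"
```

```text
jar xyz mm [ 0.3 -0.  65.9] F [ 1.8 -2.   4.2] gap 0.0608 q [0.001 0.03  1.    0.   ] J [ 0.46  0.38 -0.31  0.88 -0.    0.52] t 21.825
[-0.3  -0.13  0.25]
```

Request:
drive_tool(
  series=[
    [[0,0,0,0,0,0.02],[0,0,0,0,0,0.02],[0,0,0,0,0,0]],
  ],
)

```text
clock: 22.2
tcp_pos: [0.4512, 0.3149, 0.0659]
orientation: [0.0, 0.092, 0.996, 0.001]
wrist_force: [0.6, -0.0, 3.8]
finger_gap: 0.0601
grip_force: 53.1
```

```bash
python3 -c "
from h import *
st(); print(np.round(env.get_state()['ft_torque'],2))"
```

```text
jar xyz mm [ 0.3  0.4 65.9] F [ 0.6 -0.   3.8] gap 0.0601 q [0.    0.092 0.996 0.001] J [ 0.46  0.38 -0.31  0.88  0.    0.65] t 22.2
[ 0.06 -0.2   1.1 ]
```

Torque has climbed to 1.1 N m, so the stop is reached. I re-grip once to check it hasn't sprung back.

Request:
drive_tool(
  series=[
    [[0,0,0,0,0,0],[0,0,0,0,0,0],[0,0,0,0,0,0],[0,0,0,0,0,-0.05],[0,0,0,0,0,-0.05],[0,0,0,0,0,-0.05],[0,0,0,0,0,0],[0,0,0,0,0,0]],
  ],
  jaw=1,
)

```text
clock: 23.2
tcp_pos: [0.4506, 0.3143, 0.0655]
orientation: [-0.0, -0.141, 0.99, 0.0]
wrist_force: [-0.4, 0.4, 0.4]
finger_gap: 0.0855
grip_force: 0.0
```

Request:
drive_tool(
  series=[
    [[0,0,0,0,0,0],[0,0,0,0,0,0],[0,0,0,0,0,0],[0,0,0,0,0,0],[0,0,0,0,0,0.02],[0,0,0,0,0,0.02],[0,0,0,0,0,0]],
  ],
  jaw=-1,
)

```text
clock: 24.08
tcp_pos: [0.4504, 0.3154, 0.0657]
orientation: [0.0, -0.082, 0.997, 0.001]
wrist_force: [-2.1, 2.8, 0.5]
finger_gap: 0.061
grip_force: 55.9
```

```bash
python3 -c "
from h import *
st(); print(np.round(env.get_state()['ft_torque'],2))"
```

```text
jar xyz mm [-0.3  1.1 65.7] F [-2.1  2.8  0.5] gap 0.061 q [ 0.    -0.082  0.997  0.001] J [ 0.46  0.38 -0.31  0.88  0.    0.3 ] t 24.075
[0.68 0.2  1.96]
```

Torque rises straight to 2 N m over 7°, so the cap is fully tight. Releasing and clearing away.

Request:
drive_tool(
  series=[
    [[0,0,0,0,0,0],[0,0,0,0,0,0],[0,0,0,0,0,0],[0,0,0,0,0,0],[0,0,-0.3,0,0,0],[0,0,-0.4,0,0,0],[0,0,-0.4,0,0,0],[-0.4,0,0,0,0,0],[0,0,0,0,0,0],[0,0,0,0,0,0],[0,0,0,0,0,0]],
  ],
  jaw=1,
)

```text
clock: 25.45
tcp_pos: [0.497, 0.3216, 0.1971]
orientation: [-0.001, -0.079, 0.997, -0.0]
wrist_force: [0.0, 0.7, -0.7]
finger_gap: 0.0852
grip_force: 0.0
```

Run:
```python
from h import *
st()
_,w=shot("wrist"); _,s=shot("side")
cv2.imwrite("pics/end.png",np.hstack([cv2.resize(w,(400,300)),cv2.resize(s,(400,300))])[:,:,::-1])
```

```text
jar xyz mm [ 46.4  -3.2 197.1] F [ 0.   0.7 -0.7] gap 0.0852 q [-0.001 -0.079  0.997 -0.   ] J [0.44 0.36 0.01 1.22 0.   0.28] t 25.45
```

View pics/end.png

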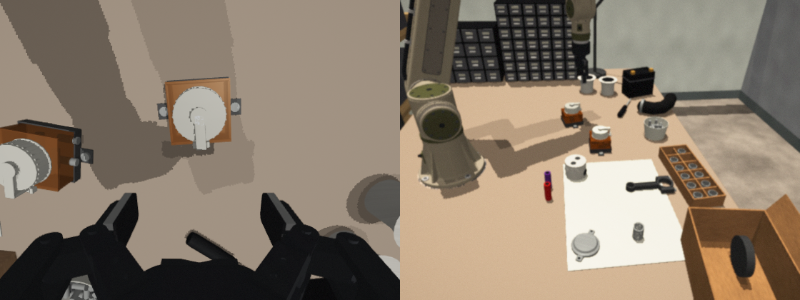

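The picture shows the lid level on the jar at (200,112), the pin gone from the mat, and the piston, con rod, spring and cover in place. The gripper is clear. Handing in.

```bash
python3 -c "
from h import *
print(order.hand_in())"
```

```text
the job is handed in; nothing more can be done
None
```

The steel gudgeon pin is in the square amber jar and its lid is screwed fully tight; it was let go with its lower end roughly 30 mm above the jar floor because the fingers don't fit inside the neck. The other parts were left where they were, and I handed the job in after about 25 s on the robot clock; no verdict came back.

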